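Dial open the combination box

ROBOT

A 7-joint arm with a two-finger parallel gripper is mounted at the origin on a cart in front of the work surface, level with it; the furniture and walls round the work are solid. World frame = base frame: x ahead of the robot, y to its left, z up, the work surface at z = 0. Lengths are in m, angles in rad, forces in N, time in s.
With the tool pointing down it reaches from about 0.35 to 0.9 m from the base axis. Payload 19.9 kg.
Tool frame: the origin (TCP) lies between the finger pads; the fingertips stand 25 mm ahead of it and the grasp point (between the pads) lies 6 mm ahead of it; z points along the fingers, y is the line along which they close (so a half turn about z gives the same grasp; the last joint's range is limited). The gripper opens to 94 mm and grips with 3 to 60 N. Pads are 16 mm wide; open, the fingers measure 119 mm over their backs; the gripper's body (75 mm by 177 mm) begins 78 mm behind the grasp point.
Start: joints at [1.218, 0.417, -0.01, 1.614, 0.005, 1.111, -0.053], TCP at [0.191, -0.595, 0.23] pointing down, gripper open.
Joint ranges: [-2.81, 2.81], [-0.39, 2.02], [-1.27, 1.25], [0.06, 2.57], [-1.19, 4.33], [0.19, 2], [-2.82, 2.82]. Speed limits (rad/s): [1.89, 1.89, 2.39, 2.39, 3.01, 3.01, 3.01].

INTERFACE

Orientations are given as a unit quaternion [w, x, y, z].
In Python, from plant import * gives the robot as it stands. The module is installed in compiled form; this text tells all that it offers.
- The arm moves only by the tool drive_tool, never from a script. Its argument "moves" is a list of rows, each an object with "slide": the shift along the tool's x, y, z in mm, a list of three; "dr": the turn, a rotation vector about the tool's x, y, z in rad, a list of three; "gripper": the opening, from 0 (shut) to 1 (fully open). In form: [{"slide": [tx, ty, tz], "dr": [ax, ay, az], "gripper": gripper}, ...]. A call has 1 to 20 rows; each row is the pose to reach, as a shift and turn from the pose commanded when the call began, along the tool's axes at that moment; what a row does not reach only later rows make up. A row lasts 1/10 s, in which the tool goes at most 50 mm and 8.59 degrees, less where a joint would pass 70% of its speed; a pose out of reach is approached as far as the arm can. A call with a gripper value outside its range is refused whole. The fingers move at their own pace and stop on an object; "grip_force" is the grip in N (left out, the last holds). Time passes only in rows, so rows that repeat a pose let the fingers close. It gives the time, the measured TCP pose, the force, the opening and the grip force at its end, in the units of the state.
- state(): the state, without advancing time (a new reading comes with each control period).
- grab_frame(name): name is "scene" or "top"; returns the picture (384x512x3 uint8, red, green, blue); there is no depth.
- camera_model(name): a dict with "fov_y" (degrees; the focal length in pixels is half the picture's height over the tangent of half this angle, whatever the lens; pixels are square), "cx", "cy" (the principal point, pixels), "R" (3x3) and "t" (3): a world point X has camera coordinates R X + t. Camera axes: x right, y down, z forward; pixel columns grow to the right and rows downward; lengths in m; the calibration is good to about 2 mm. A picture is of the moment at which its call begins. camera_model takes no time and is no camera call.
- hand_in(): hands the job in; it is judged then, once.
Trained networks look in the newest picture that a camera, given by its name, has taken for a name from the list of things; names that differ only in an ending like _2 or _b are one class to them, and where a whole thing is asked for, a point or a joint stands for the part that bears it (a point fixed in the world has none). Each returns a list of dicts, best first, with "conf" (0 to 1); they miss things now and then, are a little off and sometimes report something else, mostly with a low value. They report only what shows in the picture. A call takes as long as a camera call.
- recognise(camera, target): "extent" ([left, top, right, bottom] in pixels, round what is visible of it).
- masks_of(camera, target): "mask" (384x512 bool, what is visible of it) and "extent" ([left, top, right, bottom] in pixels, round what is visible of it).
- landmark_of(camera, target): "xy" ([column, row] in pixels: a listed point, or the origin of a listed thing).
The state is a dict: "clock": time; "joint_positions": joint angles; "qd": joint speeds; "effort": joint torques, N m; "tool_pos": TCP position; "ee_rot": TCP orientation; "force": force on the tool from outside, world axes, zero at the start; "moment": the same for the moment, N m; "opening": finger opening in m; "finger_force": force on a finger pad.
Only numpy, scipy, OpenCV 4.12 (cv2) and the standard library are available. Lean on these libraries where they do the work, as an engineer would, in place of code of your own. Each camera call takes 0.05 s, during which the arm holds its last target. There are 200 camera calls.

TASK

A customer wants to see inside the locked wooden combination box: open it without picking anything up. With a fingertip, flick the petals of its two flower wheels sideways, click by click, either way round, until the left wheel's red petal and the right wheel's blue petal each rest at their brass pointer; then push the brass bolt knob from behind, toward the box's front edge, as far as it goes, so that the lid springs ajar, and take the hand away. The box is only touched: do not lift it or shove it about, and leave the candle, the tin and the soap where they stand.

Things in the scene. Friction and masses are not known exactly. Their poses are not given: they have to be found in the camera images.
- puzzle_box: Loose wooden combination box, about 3 kg, green with oak top, 220 deep (x) x 280 wide (y) x 64 mm high. Origin: centre of its underside; x to the back (hinges), -x to its front edge (robot's side), y to its left. Front half of the top: fixed lock deck with wheels and bolt, its edge at x = -113 mm; back half: the lid. Table things stand clear of the front; the wheels overhang it 18 mm.
- left_wheel_centre (a point): Left wheel's axle at mid thickness, 75 mm above the table, at (-87, +68) mm in the box frame; fixed to the box. The wheel lies flat like a flower: oak hub disc 52 mm across, brass cap up to 24 mm above the deck, six painted petals every 60 degrees, 13 mm wide bars with round ends, centred 38 mm from the axle (tips 44.5 mm), from 4 to 18 mm above the deck, 25 mm clear between ends.
- right_wheel_centre (a point): The same for the right wheel, an equal part, at (-87, -68) mm in the box frame. In every rest position of a wheel one petal points straight at the brass pointer (box +x), so the opposite one points straight at the front edge (box -x), out over free air, where a fingertip can come down beside it and push it sideways.
- left_red_petal (a point): Centre of the round end of the left wheel's red petal, mid thickness. Turns with the wheel. Counter-clockwise from above this wheel's petals are red, yellow, green, blue, white, black.
- right_blue_petal (a point): Centre of the round end of the right wheel's blue petal, mid thickness. Turns with the wheel. Counter-clockwise from above this wheel's petals are blue, white, black, red, yellow, green.
- left_mark (a point): Where the red petal's centre must come to rest: 38 mm behind the left axle (box +x), in front of the brass pointer, which stands on the deck 54 mm behind the axle, 11 mm tall. Fixed to the box.
- right_mark (a point): The same for the right wheel and its blue petal.
- wheel_left (a joint): Left wheel's angle in rad, growing counter-clockwise from above; 0 or any whole turn has the red petal at the pointer. Turns either way without end, with six click stops 1.047 rad (60 degrees) apart: past half way (30 degrees) a spring roller carries it on to the next stop, short of that it falls back. 3 to 4 N sideways on a petal's end starts it, then less.
- wheel_right (a joint): Right wheel's angle, the same way (positive counter-clockwise from above, same click stops); 0 or any whole turn has the blue petal at the pointer.
- bolt_knob (a point): Middle of the brass bolt knob: waisted, 17 mm across, standing 26 mm above the deck midway between the wheels and a little behind them, 20 mm before the box's middle when locked; this point is 14 mm above the deck. Moves with the bolt.
- bolt (a joint): Draw of the bolt in m: 0 = locked, 0.018 = fully drawn toward the box's front edge (box -x). Slides with about 3 N of friction and stays where left. Unless both wheels stand right it is blocked inside after 2 to 10 mm; drawn, it locks the wheels. It lets the lid go at about 13 mm.
- lid (a joint): Lid angle in rad: 0 = shut, 0.20 = sprung fully ajar. Hinged at the back of the box; when the bolt lets go, springs raise its front edge, 2 mm behind the box's middle, by 22 mm and keep it there.
- candle: Bystander: painted glass candle, 66 mm across, 101 mm tall, on the box's left. Origin: centre of its underside.
- fig_tin: Bystander: round candle tin with a red band, 64 mm across, 45 mm tall, on the box's left. Origin: centre of its underside.
- green_soap: Bystander: wrapped soap bar with a green top, 52 x 78 x 26 mm, on the box's right. Origin: centre of its underside.

How it is judged:
On the way, in this order (a step that is already met when the one before it is completed fails the run):
1. both wheels rest at the combination, with the bolt not yet drawn (distance between left_red_petal and left_mark below 0.008 m and distance between right_blue_petal and right_mark below 0.008 m and value of joint bolt below 0.012 m), for 0.1 s.
2. the bolt is fully drawn (value of joint bolt above 0.0155 m), for 0.1 s.
At the end, for the whole second after the job is handed in: The red petal of the left wheel and the blue petal of the right wheel stand at their pointers (petal centre within 8 mm of the mark, 12 degrees), the bolt is drawn at least 15.5 of its 18 mm, the lid stands ajar by more than 0.15 rad, and the box rests flat and still (distance between left_red_petal and left_mark below 0.008 m and distance between right_blue_petal and right_mark below 0.008 m and value of joint bolt above 0.0155 m and value of joint lid above 0.15 rad and linear speed of puzzle_box below 0.01 m/s and angle between puzzle_box's own z axis and vertical below 0.05 rad); the robot touches nothing.
It fails at once if the box is shoved more than 20 mm or lifted or tipped (distance of puzzle_box from where it was at the start of the episode above 0.02 m or height (world z) of puzzle_box above 0.01 m or angle between puzzle_box's own z axis and vertical above 0.1 rad).
It fails at once if the candle is moved more than 20 mm, lifted or tipped (distance of candle from where it was at the start of the episode above 0.02 m or angle between candle's own z axis and vertical above 0.3 rad).
It fails at once if the tin is moved more than 20 mm, lifted or tipped (distance of fig_tin from where it was at the start of the episode above 0.02 m or angle between fig_tin's own z axis and vertical above 0.3 rad).
It fails at once if the soap is moved more than 20 mm, lifted or tipped (distance of green_soap from where it was at the start of the episode above 0.02 m or angle between green_soap's own z axis and vertical above 0.3 rad).
It also fails if it takes over 58 s, if anything falls off the work surface, if the arm or the gripper's body presses on something with over 40 N, if the wrist force passes 120 N, or if a joint passes its speed limit or range.

## Working session

There is one attempt and no reset: what is moved stays moved. The work goes in short steps, Python scripts to look and compute and a tool call to move; the robot and the scene stay as the last step left them, time stands still between calls to the robot, and variables do not carry over. Pictures are saved under pics/ and viewed, at most 10 in all, crops included, and the job is handed in when it is done.

Besides the shell and the picture viewer there is one more tool, called after "Emit:" as a command line: name --argument value ..., lists and objects as JSON in quotes. drive_tool: Moves the arm, as the interface text tells. Its arguments: {"type":"object","properties":{"moves":{"type":"array"},"grip_force":{"type":"number"}},"required":["moves"]}

```bash
mkdir -p pics; cat > h.py <<'E'
from plant import *
import numpy as np, cv2
from scipy.spatial.transform import Rotation as Ro
def ray(cam,xy,z):
    m=camera_model(cam); f=192/np.tan(np.radians(m["fov_y"])/2)
    R=np.array(m["R"]);t=np.array(m["t"])
    d=R.T@np.array([(xy[0]-m["cx"])/f,(xy[1]-m["cy"])/f,1]); c=-R.T@t
    return c+d*(z-c[2])/d[2]
def proj(cam,X):
    m=camera_model(cam); f=192/np.tan(np.radians(m["fov_y"])/2)
    p=np.array(m["R"])@np.array(X)+np.array(m["t"]); return np.array([m["cx"]+f*p[0]/p[2],m["cy"]+f*p[1]/p[2]])
def save(cam,name,crop=None,s=1):
    im=grab_frame(cam)
    if crop: im=im[crop[1]:crop[3],crop[0]:crop[2]]
    im=cv2.resize(im,None,fx=s,fy=s,interpolation=cv2.INTER_CUBIC)
    cv2.imwrite("pics/"+name,im[:,:,::-1])
E
python3 - <<'E'
from h import *
np.set_printoptions(precision=4,suppress=True)
save("top","t0.png",s=1.5); save("scene","s0.png",s=1.5)
s=state(); print(s["clock"],s["tool_pos"],s["ee_rot"],s["opening"],s["force"])
for c in("top","scene"):
  m=camera_model(c);print(c,m["fov_y"],-np.array(m["R"]).T@np.array(m["t"]))
  for n,z in dict(left_wheel_centre=.075,right_wheel_centre=.075,left_red_petal=.075,right_blue_petal=.075,left_mark=.075,right_mark=.075,bolt_knob=.078,puzzle_box=0,candle=0,fig_tin=0,green_soap=0).items():
    for r in landmark_of(c,n)[:1]: print(c,n,np.round(r["xy"],1),round(r["conf"],2),ray(c,r["xy"],z))
E
```

```text
0.1 [ 0.191  -0.5948  0.2299] [-0.0005  0.9879  0.1548 -0.0001] 0.09401519608464655 [-0.6474  0.1451 -0.0778]
top 48.481891002762275 [0.5626 0.0597 1.0897]
top left_wheel_centre [262.1 223.1] 0.6 [0.5165 0.0235 0.075 ]
top right_wheel_centre [315.5 221.5] 0.93 [ 0.5166 -0.1035  0.075 ]
top left_red_petal [272.1 225. ] 0.67 [ 0.5113 -0.0001  0.075 ]
top right_blue_petal [317.5 237.8] 0.88 [ 0.4779 -0.107   0.075 ]
top left_mark [259.7 200.5] 0.69 [0.5703 0.0276 0.075 ]
top right_mark [315.5 207.6] 0.69 [ 0.5496 -0.1047  0.075 ]
top bolt_knob [288.  191.6] 0.63 [ 0.5895 -0.0401  0.078 ]
top puzzle_box [285.8 180.7] 0.59 [ 0.6196 -0.0431  0.    ]
top candle [205.3 158.8] 0.71 [0.6816 0.1614 0.    ]
top green_soap [365.8 212.1] 0.96 [ 0.5335 -0.245   0.    ]
scene 51.17691935381189 [ 0.1254 -0.5034  0.4753]
scene left_wheel_centre [240. 218.] 0.94 [0.5286 0.0293 0.075 ]
scene right_wheel_centre [287.3 250.2] 0.96 [ 0.5226 -0.1077  0.075 ]
scene left_red_petal [240.9 226.3] 0.64 [0.5112 0.0045 0.075 ]
scene right_blue_petal [269.9 256.1] 0.65 [ 0.4894 -0.1004  0.075 ]
scene left_mark [259.2 213.6] 0.78 [0.5673 0.0172 0.075 ]
scene right_mark [298.  244.6] 0.9 [ 0.548  -0.1082  0.075 ]
scene bolt_knob [291.3 221.9] 0.45 [ 0.5888 -0.0506  0.078 ]
scene puzzle_box [294.3 246.7] 0.71 [ 0.6162 -0.0343  0.    ]
scene candle [256.6 199.1] 0.78 [0.692  0.1733 0.    ]
scene fig_tin [220.5 217.4] 0.98 [0.5723 0.1614 0.    ]
scene green_soap [351.4 322.1] 0.66 [ 0.5372 -0.2396  0.    ]
```

View pics/t0.png

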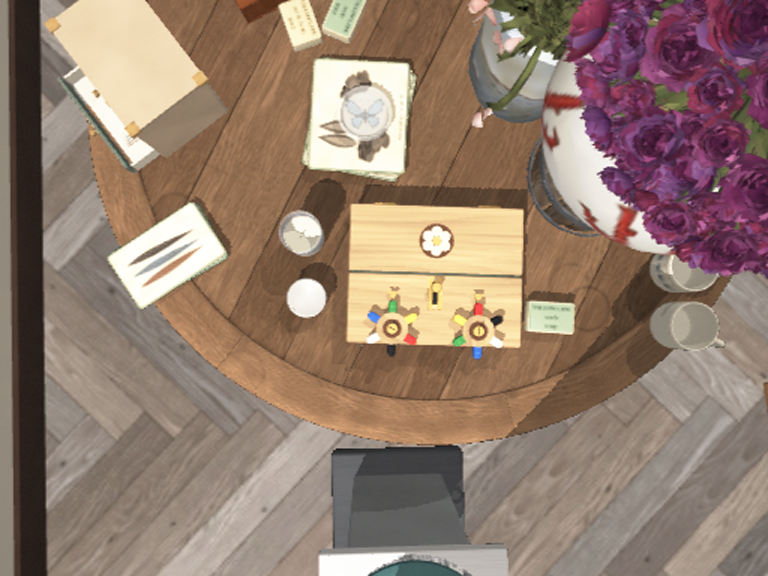

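```bash
python3 - <<'E'
from h import *
save("top","t1.png",(185,125,385,265),4)
E
```

```text
(no output)
```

View pics/t1.png

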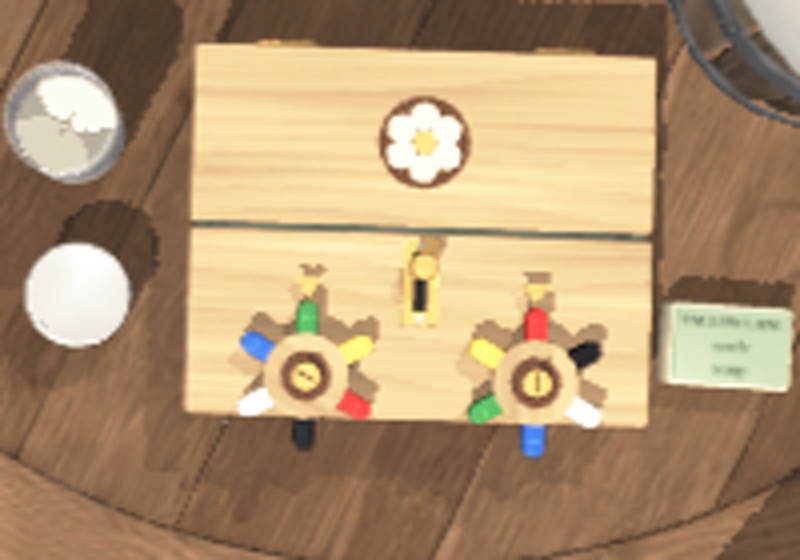

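View pics/s0.png

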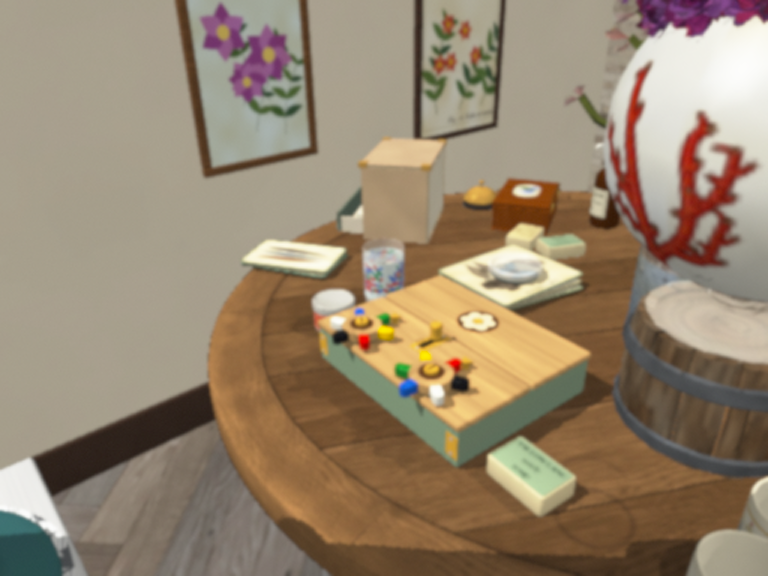

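The top crop is x4, with its origin at (185,125). It shows:
- **Left wheel:** green is at the pointer and red is at lower right (352,405), so it needs +120°, i.e. two clicks counter-clockwise.
- **Right wheel:** red is at the pointer and blue is at the front (533,440), so it needs three clicks.
- **Box top corners:** about (195,43), (656,58), (648,427) and (184,411).
- **Knob:** at (425,262).

Next I'll fit the box pose.

```bash
python3 - <<'E'
from h import *
from scipy.optimize import least_squares
P={(.110,.140,.064):(195,43),(.110,-.140,.064):(656,58),(-.113,-.140,.064):(648,427),(-.113,.140,.064):(184,411),
(-.087,.068,.088):(306,376),(-.087,-.068,.088):(538,382),(-.020,0,.090):(425,262),(-.131,.068,.075):(303,449),(-.131,-.068,.075):(533,456)}
def w(p,b): c,s=np.cos(p[2]),np.sin(p[2]); return [p[0]+c*b[0]-s*b[1],p[1]+s*b[0]+c*b[1],b[2]]
S={"left_wheel_centre":(-.087,.068,.075),"right_wheel_centre":(-.087,-.068,.075),"left_mark":(-.049,.068,.075),"right_mark":(-.049,-.068,.075),"bolt_knob":(-.02,0,.078)}
sc=[(b,landmark_of("scene",n)[0]["xy"]) for n,b in S.items()]
tp=[(b,(np.array(v)+.5)/4-.5+[185,125]) for b,v in P.items()]
f1=lambda p:np.concatenate([proj("top",w(p,b))-v for b,v in tp])
f2=lambda p:np.concatenate([proj("scene",w(p,b))-v for b,v in sc])
for f in(f1,f2,lambda p:np.r_[f1(p),.5*f2(p)]):
  r=least_squares(f,[.61,-.04,0],loss="soft_l1");print(r.x,np.round(r.fun.reshape(-1,2),1).tolist())
p=r.x
for n,b in dict(LW=(-.087,.068,.075),RW=(-.087,-.068,.075),K=(-.02,0,.078)).items(): print(n,np.round(w(p,b),4))
E
```

```text
[ 0.61126098 -0.04699595 -0.05885283] [[-0.0, 0.1], [0.4, -0.1], [0.3, 0.0], [-0.2, 0.5], [-0.0, -0.3], [-0.1, -0.1], [0.0, 0.5], [-0.0, -0.2], [-0.3, -0.2]]
[ 0.61014876 -0.05053962 -0.09988988] [[1.8, 0.4], [-1.7, 1.8], [-1.3, -1.1], [4.8, -0.2], [-0.2, -0.7]]
[ 0.61118961 -0.04706353 -0.05979204] [[0.0, 0.0], [0.5, -0.0], [0.3, 0.1], [-0.2, 0.5], [-0.1, -0.3], [-0.1, -0.0], [0.0, 0.5], [-0.1, -0.2], [-0.3, -0.2], [0.5, 0.3], [-0.1, 0.5], [-1.3, -0.5], [2.9, -0.6], [-0.4, -0.7]]
LW [0.5284 0.026  0.075 ]
RW [ 0.5203 -0.1097  0.075 ]
K [ 0.5912 -0.0459  0.078 ]
```

Emit:
drive_tool --moves '[{"slide":[138,-118,0],"dr":[0,0,0.15],"gripper":0},{"slide":[138,-118,0],"dr":[0,0,0.15],"gripper":0},{"slide":[138,-118,0],"dr":[0,0,0.15],"gripper":0},{"slide":[276,-237,0],"dr":[0,0,0.3],"gripper":0},{"slide":[276,-237,0],"dr":[0,0,0.3],"gripper":0},{"slide":[276,-237,0],"dr":[0,0,0.3],"gripper":0},{"slide":[276,-237,0],"dr":[0,0,0.3],"gripper":0},{"slide":[413,-355,60],"dr":[0,0,0.37],"gripper":0},{"slide":[413,-355,60],"dr":[0,0,0.37],"gripper":0},{"slide":[413,-355,60],"dr":[0,0,0.37],"gripper":0},{"slide":[413,-355,60],"dr":[0,0,0.37],"gripper":0},{"slide":[413,-355,60],"dr":[0,0,0.37],"gripper":0},{"slide":[413,-355,60],"dr":[0,0,0.37],"gripper":0},{"slide":[413,-355,60],"dr":[0,0,0.37],"gripper":0},{"slide":[413,-355,60],"dr":[0,0,0.37],"gripper":0}]'

```text
clock: 3.0
tool_pos: [0.4753, -0.1323, 0.1709]
ee_rot: [0.0, 1.0, -0.031, 0.0]
force: [-0.0, -0.1, -0.9]
opening: 0.0004
finger_force: 0.0
```

```bash
cat >> h.py <<'E'
def bx():
    s=state(); p=s["tool_pos"]; q=s["ee_rot"]; c,sn=np.cos(-.059),np.sin(-.059)
    d=np.array(p)-[.6113,-.047,0]
    x=Ro.from_quat(np.r_[q[1:],q[0]]).as_matrix()
    print(round(s["clock"],2),"box mm",np.round([1e3*(c*d[0]+sn*d[1]),1e3*(-sn*d[0]+c*d[1]),1e3*d[2]],1),"yaw",np.arctan2(x[1,0],x[0,0]),"zax",x[:,2].round(3),"op",s["opening"],"F",np.round(s["force"],1))
E
python3 -c "
from h import *
bx()"
```

```text
3.0 box mm [-130.7  -93.2  170.9] yaw -0.061385136299339726 zax [ 0.    -0.001 -1.   ] op 0.0003634402489841507 F [-0.  -0.1 -0.9]
```

Emit:
drive_tool --moves '[{"slide":[0,0,40],"dr":[0,0,0],"gripper":0},{"slide":[0,0,80],"dr":[0,0,0],"gripper":0},{"slide":[0,0,80],"dr":[0,0,0],"gripper":0},{"slide":[0,-8,80],"dr":[0,0,0],"gripper":0},{"slide":[0,-16,80],"dr":[0,0,0],"gripper":0},{"slide":[0,-24,80],"dr":[0,0,0],"gripper":0},{"slide":[0,-32,80],"dr":[0,0,0],"gripper":0},{"slide":[0,-39,80],"dr":[0,0,0],"gripper":0},{"slide":[0,-46,80],"dr":[0,0,0],"gripper":0},{"slide":[0,-46,80],"dr":[0,0,0],"gripper":0},{"slide":[-25,-46,80],"dr":[0,0,0],"gripper":0},{"slide":[-25,-46,80],"dr":[0,0,0],"gripper":0},{"slide":[-25,0,80],"dr":[0,0,0],"gripper":0},{"slide":[-25,0,80],"dr":[0,0,0],"gripper":0},{"slide":[-25,0,80],"dr":[0,0,0],"gripper":0}]'

```text
clock: 4.5
tool_pos: [0.451, -0.1302, 0.0904]
ee_rot: [0.0, 1.0, -0.031, 0.0]
force: [0.7, 0.4, 0.3]
opening: 0.0003
finger_force: 0.0
```

```bash
python3 -c "
from h import *
bx(); save('top','t2.png',(185,125,385,265),4)"
```

```text
4.5 box mm [-155.1  -92.5   90.4] yaw -0.06147858190886644 zax [ 0. -0. -1.] op 0.0002677024821841757 F [0.7 0.4 0.3]
```

View pics/t2.png

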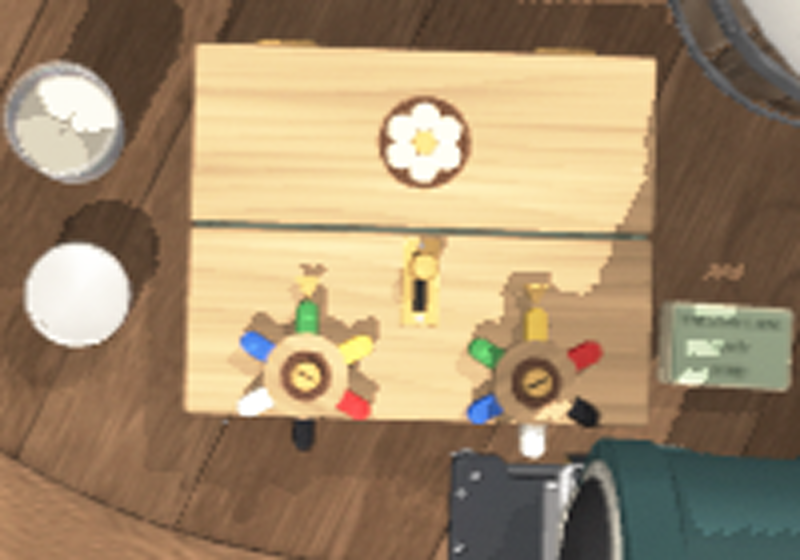

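The picture shows exactly one clockwise click. Yellow is at the right pointer (537,320), white is at the front and blue is at lower left (485,410). The box hasn't moved, so I'll do two more clicks.

Emit:
drive_tool --moves '[{"slide":[25,0,0],"dr":[0,0,0],"gripper":0},{"slide":[25,0,0],"dr":[0,0,0],"gripper":0},{"slide":[25,-8,0],"dr":[0,0,0],"gripper":0},{"slide":[25,-16,0],"dr":[0,0,0],"gripper":0},{"slide":[25,-24,0],"dr":[0,0,0],"gripper":0},{"slide":[25,-32,0],"dr":[0,0,0],"gripper":0},{"slide":[25,-39,0],"dr":[0,0,0],"gripper":0},{"slide":[25,-46,0],"dr":[0,0,0],"gripper":0},{"slide":[25,-46,0],"dr":[0,0,0],"gripper":0},{"slide":[0,-46,0],"dr":[0,0,0],"gripper":0},{"slide":[0,-46,0],"dr":[0,0,0],"gripper":0},{"slide":[0,0,0],"dr":[0,0,0],"gripper":0},{"slide":[0,0,0],"dr":[0,0,0],"gripper":0},{"slide":[0,0,0],"dr":[0,0,0],"gripper":0}]'

```text
clock: 5.95
tool_pos: [0.451, -0.1303, 0.0905]
ee_rot: [0.0, 1.0, -0.031, 0.0]
force: [0.1, 1.6, 0.4]
opening: 0.0006
finger_force: 0.0
```

Emit:
drive_tool --moves '[{"slide":[25,0,0],"dr":[0,0,0],"gripper":0},{"slide":[25,0,0],"dr":[0,0,0],"gripper":0},{"slide":[25,-8,0],"dr":[0,0,0],"gripper":0},{"slide":[25,-16,0],"dr":[0,0,0],"gripper":0},{"slide":[25,-24,0],"dr":[0,0,0],"gripper":0},{"slide":[25,-32,0],"dr":[0,0,0],"gripper":0},{"slide":[25,-39,0],"dr":[0,0,0],"gripper":0},{"slide":[25,-46,0],"dr":[0,0,0],"gripper":0},{"slide":[25,-46,0],"dr":[0,0,0],"gripper":0},{"slide":[0,-46,0],"dr":[0,0,0],"gripper":0},{"slide":[0,-46,0],"dr":[0,0,0],"gripper":0},{"slide":[-10,-46,0],"dr":[0,0,0],"gripper":0},{"slide":[-10,-46,0],"dr":[0,0,0],"gripper":0}]'

```text
clock: 7.25
tool_pos: [0.4428, -0.0829, 0.0904]
ee_rot: [0.0, 1.0, -0.03, -0.0]
force: [0.8, 0.7, -0.7]
opening: 0.0005
finger_force: 0.0
```

```bash
python3 -c "
from h import *
bx(); save('top','t3.png',(185,125,385,265),4)"
```

```text
7.25 box mm [-166.1  -45.8   90.4] yaw -0.05957871148991498 zax [-0. -0. -1.] op 0.0004834233016310568 F [ 0.8  0.7 -0.7]
```

View pics/t3.png

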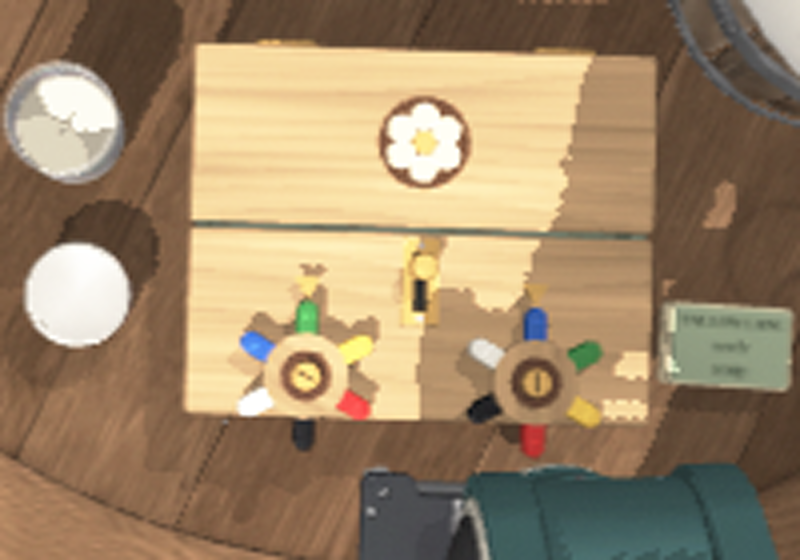

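The right wheel's blue petal now stands at its pointer (536,322). Next is the left wheel: two clicks, pushing its front petal toward -y.

Emit:
drive_tool --moves '[{"slide":[0,-46,0],"dr":[0,0,0],"gripper":0},{"slide":[0,-92,0],"dr":[0,0,0],"gripper":0},{"slide":[0,-138,0],"dr":[0,0,0],"gripper":0},{"slide":[0,-138,0],"dr":[0,0,0],"gripper":0},{"slide":[0,-138,0],"dr":[0,0,0],"gripper":0},{"slide":[36,-138,0],"dr":[0,0,0],"gripper":0},{"slide":[36,-138,0],"dr":[0,0,0],"gripper":0},{"slide":[36,-138,0],"dr":[0,0,0],"gripper":0},{"slide":[36,-130,0],"dr":[0,0,0],"gripper":0},{"slide":[36,-122,0],"dr":[0,0,0],"gripper":0},{"slide":[36,-114,0],"dr":[0,0,0],"gripper":0},{"slide":[36,-106,0],"dr":[0,0,0],"gripper":0},{"slide":[36,-99,0],"dr":[0,0,0],"gripper":0},{"slide":[36,-92,0],"dr":[0,0,0],"gripper":0},{"slide":[36,-92,0],"dr":[0,0,0],"gripper":0},{"slide":[10,-92,0],"dr":[0,0,0],"gripper":0},{"slide":[10,-92,0],"dr":[0,0,0],"gripper":0},{"slide":[10,-138,0],"dr":[0,0,0],"gripper":0},{"slide":[10,-138,0],"dr":[0,0,0],"gripper":0},{"slide":[10,-138,0],"dr":[0,0,0],"gripper":0}]'

```text
clock: 9.3
tool_pos: [0.462, 0.0554, 0.0905]
ee_rot: [-0.0, 1.0, -0.028, 0.0]
force: [-1.0, -0.7, 0.9]
opening: 0.0005
finger_force: 0.0
```

Emit:
drive_tool --moves '[{"slide":[25,0,0],"dr":[0,0,0],"gripper":0},{"slide":[25,0,0],"dr":[0,0,0],"gripper":0},{"slide":[25,8,0],"dr":[0,0,0],"gripper":0},{"slide":[25,16,0],"dr":[0,0,0],"gripper":0},{"slide":[25,24,0],"dr":[0,0,0],"gripper":0},{"slide":[25,32,0],"dr":[0,0,0],"gripper":0},{"slide":[25,39,0],"dr":[0,0,0],"gripper":0},{"slide":[25,46,0],"dr":[0,0,0],"gripper":0},{"slide":[25,46,0],"dr":[0,0,0],"gripper":0},{"slide":[0,46,0],"dr":[0,0,0],"gripper":0},{"slide":[0,46,0],"dr":[0,0,0],"gripper":0},{"slide":[-10,46,0],"dr":[0,0,0],"gripper":0},{"slide":[-10,46,0],"dr":[0,0,0],"gripper":0}]'

```text
clock: 10.6
tool_pos: [0.4482, 0.0093, 0.0904]
ee_rot: [-0.0, 1.0, -0.029, -0.0]
force: [0.9, -0.1, -0.8]
opening: 0.0006
finger_force: 0.0
```

```bash
python3 -c "
from h import *
bx(); save('top','t4.png',(185,125,385,265),4)"
```

```text
10.6 box mm [-166.1   46.6   90.4] yaw -0.05877831345322343 zax [-0.  0. -1.] op 0.0006204215283119043 F [ 0.9 -0.1 -0.8]
```

View pics/t4.png

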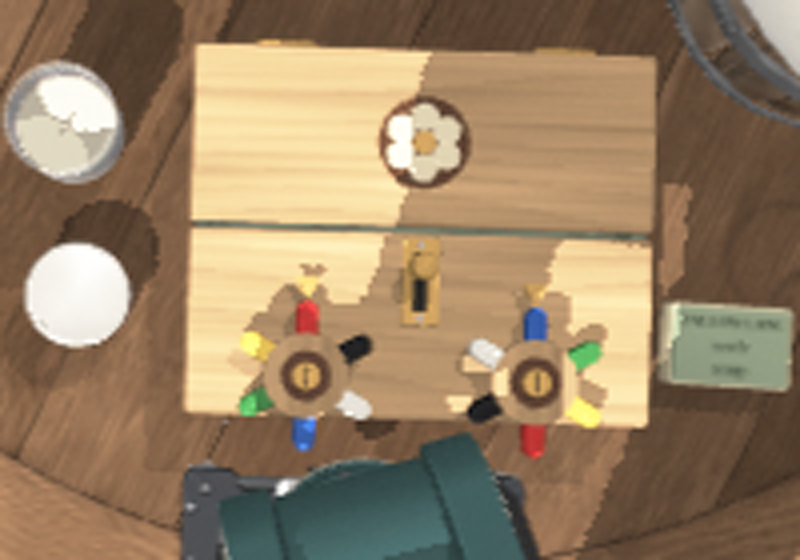

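Both wheels are set: red at (307,317) and blue at (536,322), each at its pointer. Next I'll go over and behind the knob at (425,262).

Emit:
drive_tool --moves '[{"slide":[0,0,-50],"dr":[0,0,0],"gripper":0},{"slide":[0,0,-60],"dr":[0,0,0],"gripper":0},{"slide":[0,0,-60],"dr":[0,0,0],"gripper":0},{"slide":[45,12,-60],"dr":[0,0,0],"gripper":0},{"slide":[90,25,-60],"dr":[0,0,0],"gripper":0},{"slide":[135,38,-60],"dr":[0,0,0],"gripper":0},{"slide":[169,47,-60],"dr":[0,0,0],"gripper":0},{"slide":[169,47,-60],"dr":[0,0,0],"gripper":0},{"slide":[169,47,-60],"dr":[0,0,0],"gripper":0},{"slide":[169,47,-60],"dr":[0,0,0],"gripper":0}]'

```text
clock: 11.65
tool_pos: [0.614, -0.0473, 0.1496]
ee_rot: [-0.0, 1.0, -0.029, -0.001]
force: [0.5, -0.1, 0.5]
opening: 0.0004
finger_force: 0.0
```

```bash
python3 -c "
from h import *
bx()"
```

```text
11.65 box mm [ 2.700e+00 -1.000e-01  1.496e+02] yaw -0.05855125889410369 zax [-0.001  0.    -1.   ] op 0.00035480093881557726 F [ 0.5 -0.1  0.5]
```

Emit:
drive_tool --moves '[{"slide":[0,0,25],"dr":[0,0,0],"gripper":0},{"slide":[0,0,51],"dr":[0,0,0],"gripper":0},{"slide":[0,0,51],"dr":[0,0,0],"gripper":0},{"slide":[0,0,51],"dr":[0,0,0],"gripper":0},{"slide":[-4,0,51],"dr":[0,0,0],"gripper":0},{"slide":[-7,0,51],"dr":[0,0,0],"gripper":0},{"slide":[-10,0,51],"dr":[0,0,0],"gripper":0},{"slide":[-13,0,51],"dr":[0,0,0],"gripper":0},{"slide":[-16,0,51],"dr":[0,0,0],"gripper":0},{"slide":[-16,0,51],"dr":[0,0,0],"gripper":0}]'

```text
clock: 12.65
tool_pos: [0.5986, -0.0468, 0.0996]
ee_rot: [-0.0, 1.0, -0.03, -0.0]
force: [1.7, 0.4, -0.0]
opening: 0.0003
finger_force: 0.7
```

```bash
python3 -c "
from h import *
bx()"
```

```text
12.65 box mm [-12.6  -0.6  99.6] yaw -0.05915588529166496 zax [-0.  0. -1.] op 0.000343557959321179 F [ 1.7  0.4 -0. ]
```

Emit:
drive_tool --moves '[{"slide":[-2,0,0],"dr":[0,0,0],"gripper":0},{"slide":[-4,0,0],"dr":[0,0,0],"gripper":0},{"slide":[-6,0,0],"dr":[0,0,0],"gripper":0},{"slide":[-8,0,0],"dr":[0,0,0],"gripper":0},{"slide":[-8,0,0],"dr":[0,0,0],"gripper":0}]'

```text
clock: 13.15
tool_pos: [0.591, -0.0464, 0.0994]
ee_rot: [-0.0, 1.0, -0.03, 0.0]
force: [2.9, 1.0, -0.5]
opening: 0.0006
finger_force: 1.4
```

Emit:
drive_tool --moves '[{"slide":[-1,0,0],"dr":[0,0,0],"gripper":0},{"slide":[-1,0,0],"dr":[0,0,0],"gripper":0}]'

```text
clock: 13.35
tool_pos: [0.5906, -0.0464, 0.0996]
ee_rot: [-0.0, 1.0, -0.03, 0.001]
force: [7.6, -0.4, -2.9]
opening: 0.0003
finger_force: 3.5
```

```bash
python3 -c "
from h import *
bx();save('scene','s5.png',(150,120,420,320),2.8)"
```

```text
13.35 box mm [-20.7  -0.6  99.6] yaw -0.05923914799795158 zax [ 0.001  0.    -1.   ] op 0.0003377771193912865 F [ 7.6 -0.4 -2.9]
```

View pics/s5.png

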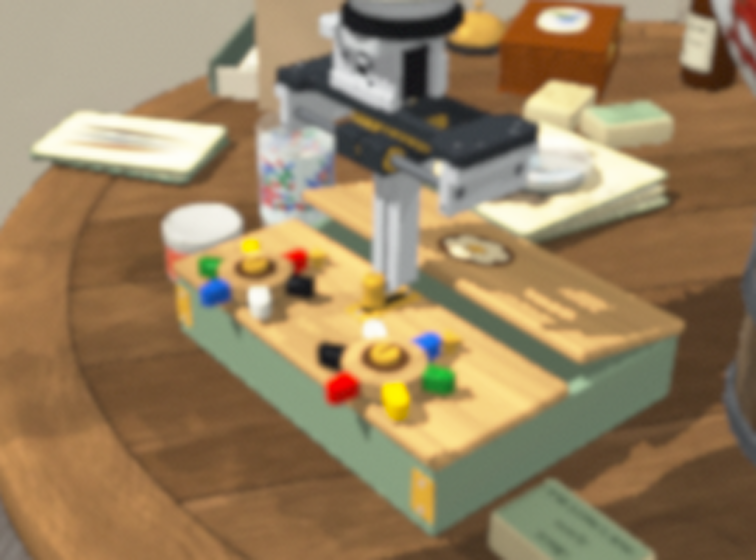

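The lid is ajar, with its front edge raised along (480,320). The knob at (373,290) is against its end stop: the force jumped from 2.9 to 7.6 N for 0.4 mm of travel. Now I'll back off slightly and move up and away.

Emit:
drive_tool --moves '[{"slide":[4,0,0],"dr":[0,0,0],"gripper":0},{"slide":[4,0,0],"dr":[0,0,0],"gripper":0},{"slide":[4,0,-30],"dr":[0,0,0],"gripper":0},{"slide":[4,0,-70],"dr":[0,0,0],"gripper":0},{"slide":[4,0,-110],"dr":[0,0,0],"gripper":0},{"slide":[-40,0,-110],"dr":[0,0,0],"gripper":0},{"slide":[-80,0,-110],"dr":[0,0,0],"gripper":0},{"slide":[-120,0,-110],"dr":[0,0,0],"gripper":0},{"slide":[-160,0,-110],"dr":[0,0,0],"gripper":0},{"slide":[-160,0,-110],"dr":[0,0,0],"gripper":0},{"slide":[-160,0,-110],"dr":[0,0,0],"gripper":0}]'

```text
clock: 14.5
tool_pos: [0.43, -0.037, 0.2098]
ee_rot: [0.0, 1.0, -0.03, 0.0]
force: [0.4, -0.5, -0.3]
opening: 0.0005
finger_force: 0.0
```

```bash
python3 -c "
from h import *
bx();save('top','t6.png',(185,125,385,265),4)"
```

```text
14.5 box mm [-181.6   -0.7  209.8] yaw -0.05936581241279028 zax [ 0. -0. -1.] op 0.0004580779164749173 F [ 0.4 -0.5 -0.3]
```

View pics/t6.png

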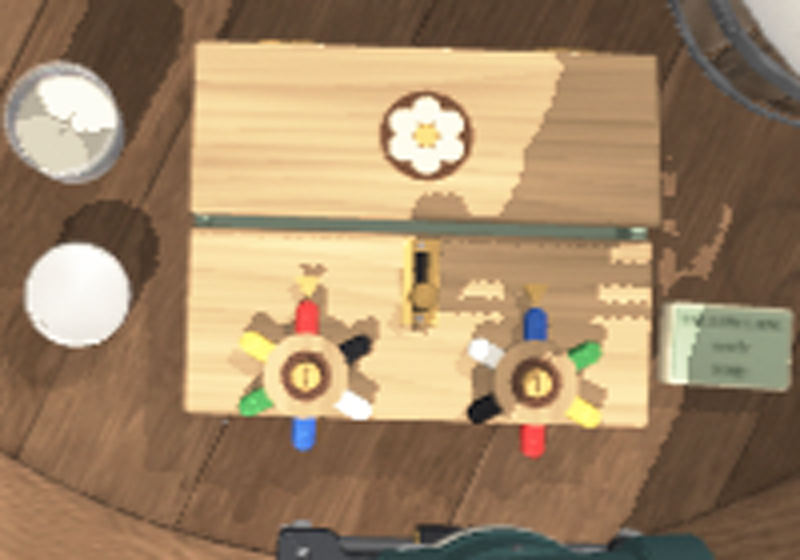

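The knob has moved from row 265 to row 295, about 17.6 mm. The lid is up, both petals are at their pointers and nothing else has moved.

```bash
python3 -c "
from plant import *
print(hand_in())"
```

```text
the job is handed in; nothing more can be done
None
```

I opened the box and handed the job in after about 14.5 s of robot time: the red and blue petals are at their pointers, the bolt is drawn to its stop (about 17.6 mm by the camera), the lid is ajar, the hand is clear, and the box, candle, tin and soap show no movement; the hand-in gave no verdict.

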